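Shut the coupon drawer and hold the viewing shutter half open

ROBOT

A 6-joint arm with a two-finger parallel gripper is mounted at the origin on the work surface. World frame = base frame: x ahead of the robot, y to its left, z up, the work surface at z = 0. Lengths are in m, angles in rad, forces in N, time in s.
With the tool pointing down it reaches from about 0.275 to 0.85 m from the base axis. Payload 5.2 kg.
Tool frame: the origin (TCP) lies between the finger pads; the fingertips stand 14 mm ahead of it and the grasp point (between the pads) lies 5 mm behind it; x points along the fingers, z is the direction in which the jaws open and shut, and the axes are right-handed (so a half turn about x gives the same grasp; the last joint's range is limited). The gripper opens to 85 mm and grips with 20 to 120 N. Pads are 22 mm wide; open, the fingers measure 114 mm over their backs; the gripper's body (76 mm by 85 mm) begins 54 mm behind the grasp point. The pads swing forward as they close: fully open they stand 13 mm farther back than shut.
Start: joints at [1.136, 0.259, 1.535, -0, 1.348, -0.203], TCP at [0.126, 0.535, 0.245] pointing down, gripper open.
Joint ranges: [-3.14, 3.14], [-0.91, 2.08], [0.19, 2.58], [-1.22, 4.36], [0.22, 2.71], [-3.12, 3.12]. Speed limits (rad/s): [2.57, 2.57, 3.14, 3.14, 3.14, 3.14].

INTERFACE

Orientations are given as a 3x3 rotation matrix whose columns are the frame's x, y, z axes.
In Python, from rig import manip, vision gives the robot as it stands.
- The arm moves only by the shell command python3 -m crank 'ROWS' [OPENING] [FORCE]. ROWS is JSON, a list of rows, each a list of 2 entries, a list of its own where there are three numbers: the shift along the tool's x, y, z in m, then the turn, a rotation vector about the tool's x, y, z in rad. A call has 1 to 20 rows; each row shifts and turns the commanded pose from where the row before left it, along the tool's axes as they then stand; what a row does not reach is not made up. A row lasts 1/12 s, in which the tool goes at most 41.7 mm and 7.16 degrees, less where a joint would pass 70% of its speed; a pose out of reach is approached as far as the arm can. A call is refused whole if a number of a shift passes 0.0417 or a number of a turn 0.125, either way. A call with a gripper value outside its range is refused whole. OPENING is the closure, from 0 (fully open) to 1 (shut), set as the call begins (- or left out, the last holds). The fingers move at their own pace and stop on an object; FORCE is the grip in N (left out, the last holds). Time passes only in rows, so rows that do not move let the fingers close. It gives the time, the measured TCP pose, the force and the opening at its end, in the units of the state.
- manip.observe(): the state, without advancing time (a new reading comes with each control period).
- vision.camera(name): name is "scene" or "top" or "wrist"; returns the picture (420x560x3 uint8, red, green, blue); there is no depth.
- vision.calibration(name): a dict with "fov_y" (degrees; the focal length in pixels is half the picture's height over the tangent of half this angle, whatever the lens; pixels are square), "cx", "cy" (the principal point, pixels), "rvec" (rotation vector, rad) and "tvec" (3), from world to camera coordinates, as OpenCV has them. Camera axes: x right, y down, z forward; pixel columns grow to the right and rows downward; lengths in m; the calibration is good to about 2 mm. A picture is of the moment at which its call begins: read the wrist's pose just before it. calibration takes no time and is no camera call; for the wrist camera it gives the pose at the moment of the call.
- manip.job_done(): hands the job in, once; it reports no verdict.
The state is a dict: "time": time; "qpos": joint angles; "dq": joint speeds; "joint_efforts": joint torques, N m; "ee_pos": TCP position; "eef_rot": TCP orientation; "wrist_force": force on the tool from outside, world axes, zero at the start; "ft_torque": the same for the moment, N m; "grip_width": finger opening in m.
Only numpy, scipy, OpenCV 4.12 (cv2) and the standard library are available. Lean on these libraries where they do the work, as an engineer would, in place of code of your own. Each camera call takes 0.05 s, during which the arm holds its last target. There are 200 camera calls.

TASK

The circuit-board coupon is loaded: push the viewing box's drawer fully home. Then, with the drawer shut, slide the sprung shutter on top of the box (the plate with the upright tab) open to half its travel, never letting it run wide open, and finish with the fingers still holding it there against its spring (it snaps shut if let go). Leave the drawer shut and the jar, tape roll and loupe where they are.

Things in the scene. Friction and masses are not known exactly. Their poses are not given: they have to be found in the camera images.
- viewbox: White box fixed to the bench, 180 (x) x 200 (y) x 70 mm high. Origin: centre of its underside; z up. Drawer in its -x face. On its top the shutter runs along y between two guide rails (x = +-44 mm, tops at 80 mm); spring tubes outside them (x = +-62 mm, tops at 80 mm); end stops at y = +-90 mm (tops 84 mm). The shutter covers a window 60 (x) x 70 (y) mm centred at y = -40 mm.
- half_mark (a point): Point on the box, on its middle line at y = -5 mm, 77 mm above the bench: where the point tab stands at half travel. Each guide rail shows three black ticks level with the tab's middle: y = -40 (closed), -5 (half, the thick one) and +30 mm (wide open).
- drawer (a joint): Drawer that holds the copper coupon: 0 = fully shut, grows as it comes out along the box's -x, at most 0.100 m. Moves stiffly (about 1.5 N), stays where it is left. Its white front is 190 mm wide, 9 to 57 mm high, its outer face at box x = -102 mm when shut. Begins 50 to 90 mm open.
- drawer_pull (a point): Middle of the drawer's steel bar handle: a round bar about 10 mm thick, 90 mm long along the box's y, 42 mm above the bench, standing 35 mm out from the drawer's front. Moves with the drawer.
- shutter (a joint): Plain steel shutter plate, 74 x 76 x 5 mm, on the deck: 0 = closed (covers the window; where it starts), grows as it slides along the box's +y, 0.070 m = wide open at its stop. A spring pulls it shut: about 3 N when closed, rising 1.5 N for each 10 mm (about 8 N at half, 0.035 m; 13.5 N wide open). It has no catch.
- tab (a point): Foot of the upright steel tab fixed in the middle of the shutter plate, by which it is slid: 32 (box x) x 10 (box y) x 35 mm high. This point: centre of its foot, 77 mm above the bench; its top is 112 mm above the bench. Moves with the shutter. Free space all round above the rails.
- flux: Bystander: small amber glass jar with black cap, 48 mm across, 85 mm high; origin centre of its underside.
- tape: Bystander: roll of brown tape lying flat, 80 mm across, 24 mm high; origin centre of its underside.
- loupe: Bystander: black eyepiece loupe standing up, 42 mm across, 50 mm high; origin centre of its underside.

How it is judged:
By the outcome, as a careful person would: the job done as asked, in the order asked, and still so for the second after the job is handed in, while the arm keeps its last pose, push and grip.
It also fails if it takes over 48 s, if anything falls off the work surface, if the arm or the gripper's body presses on something with over 40 N, if the wrist force passes 120 N, or if a joint passes its speed limit or range.

## Working session

There is one attempt and no reset: what is moved stays moved. The work goes in short steps, Python scripts to look and compute and a shell command to move; the robot and the scene stay as the last step left them, time stands still between calls to the robot, and variables do not carry over. Pictures are saved under pics/ and viewed, about 8 in all and at most 12, crops included, and the job is handed in when it is done.

```bash
mkdir -p pics; ls; python3 - <<'E'
from rig import manip, vision
import cv2,numpy as np
s=manip.observe(); print(s['time'],s['ee_pos'],np.round(s['eef_rot'],3).tolist(),s['wrist_force'],s['grip_width'])
for n in('scene','top'):
    print(n,vision.calibration(n)); cv2.imwrite(f'pics/{n}0.png',vision.camera(n)[:,:,::-1])
E
```

```text
pics
0.0 [0.12611263 0.5348118  0.24445712] [[-0.001, -0.973, 0.23], [-0.002, 0.23, 0.973], [-1.0, 0.0, -0.002]] [ 0.01358637  0.23987768 -0.58338753] 0.08533220865519169
scene {'fov_y': 48.73134287009303, 'cx': 270.0664299246722, 'cy': 200.9745972541446, 'rvec': array([ 0.98399023,  2.41852086, -1.13179398]), 'tvec': array([ 0.48099258, -0.17446371,  1.23016324])}
top {'fov_y': 48.242828437415724, 'cx': 274.07312479024887, 'cy': 201.32929160333597, 'rvec': array([ 2.18923446, -2.13174387,  0.08236116]), 'tvec': array([-0.07542624,  0.5984636 ,  0.75180772])}
```

View pics/scene0.png

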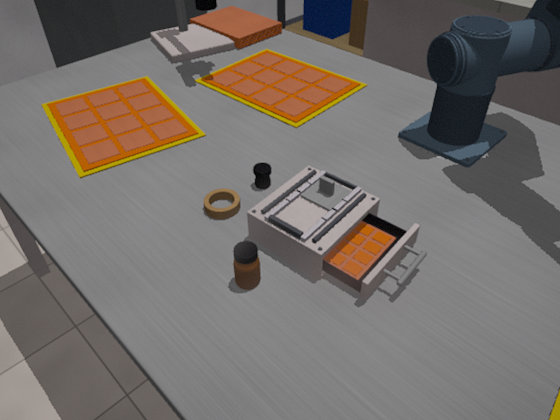

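View pics/top0.png

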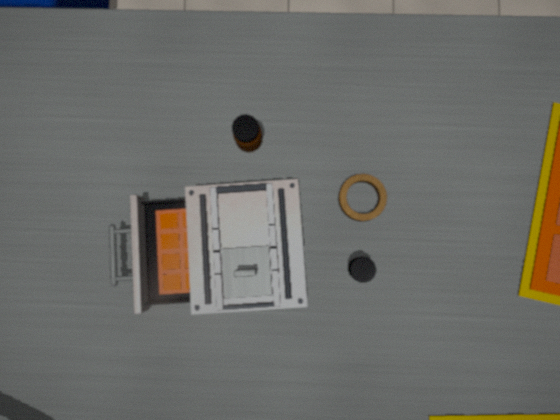

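The top view shows the box at cols 185–307, rows 178–313. The drawer is out to the left with its handle at about (113,253), and the tab is at about (245,270). The jar, tape and loupe are above and to the right. I'll enlarge the crop to measure the corners.

```bash
python3 - <<'E'
import cv2
im=cv2.imread('pics/top0.png')[165:325,100:310]
cv2.imwrite('pics/crop.png',cv2.resize(im,None,fx=3.75,fy=3.75,interpolation=cv2.INTER_CUBIC))
E
```

```text
(no output)
```

View pics/crop.png

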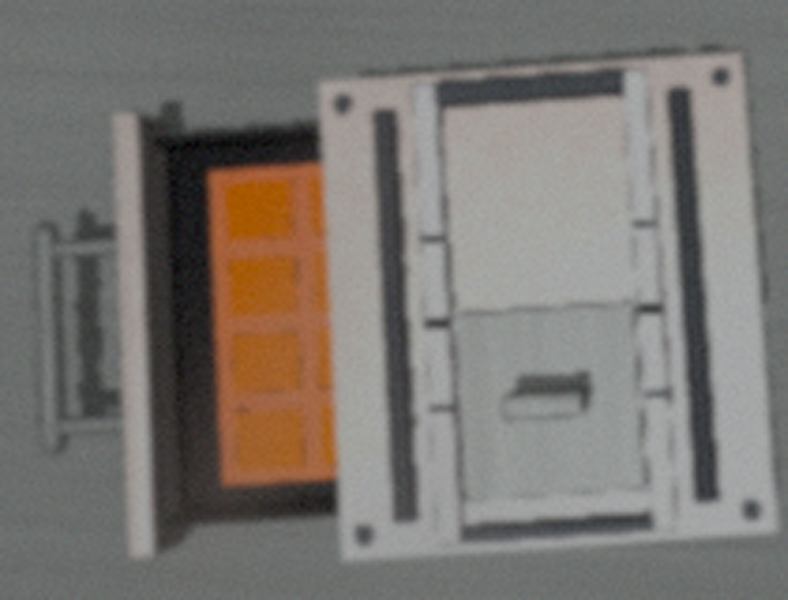

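```bash
cat > h.py <<'E'
import numpy as np,cv2
from rig import manip,vision
def ray(n,uv,z):
    c=vision.calibration(n); f=210/np.tan(np.radians(c['fov_y']/2))
    R=cv2.Rodrigues(c['rvec'])[0]; C=-R.T@c['tvec']
    d=R.T@np.array([(uv[0]-c['cx'])/f,(uv[1]-c['cy'])/f,1]); return C+d*(z-C[2])/d[2]
def proj(n,P):
    c=vision.calibration(n); f=210/np.tan(np.radians(c['fov_y']/2))
    K=np.array([[f,0,c['cx']],[0,f,c['cy']],[0,0,1.]])
    return cv2.projectPoints(np.float64(P).reshape(-1,1,3),c['rvec'],c['tvec'],K,None)[0][:,0]
E
python3 - <<'E'
from h import *
from scipy.optimize import least_squares
cr=lambda p:((p[0]+.5)/3.75-.5+100,(p[1]+.5)/3.75-.5+165)
M=[((320,82),(-90,100,70)),((744,52),(90,100,70)),((778,530),(90,-100,70)),((342,560),(-90,-100,70)),
((437,322),(-44,-5,80)),((651,308),(44,-5,80)),((442,408),(-44,-40,80)),((657,394),(44,-40,80)),((432,239),(-44,30,80)),((645,224),(44,30,80))]
W=np.array([ray('top',cr(p),b[2]/1e3)[:2] for p,b in M]); B=np.array([b[:2] for _,b in M])/1e3
print(np.round(W,4).tolist())
def T(q,B): c,s=np.cos(q[2]),np.sin(q[2]); return B@np.array([[c,s],[-s,c]])+q[:2]
best=min((least_squares(lambda q:(T(q,B)-W).ravel(),[.4,0,a]) for a in(0,1.57,3.14,-1.57)),key=lambda r:r.cost)
q=best.x;print(q,np.degrees(q[2]),np.round((T(q,B)-W)*1e3,1).tolist())
for p in((47,228),(53,446)):
    w=ray('top',cr(p),.045)[:2]; c,s=np.cos(q[2]),np.sin(q[2]); print('handle',w,np.array([[c,s],[-s,c]])@(w-q[:2]))
for p in((120,115),(141,556)):
    w=ray('top',cr(p),.057)[:2]; c,s=np.cos(q[2]),np.sin(q[2]); print('front',w,np.array([[c,s],[-s,c]])@(w-q[:2]))
print('tab',T(q,np.array([[0,-.04],[0,-.005],[-.137,0]])))
for n,uv,z in(('flux',(246,127),.085),('tape',(362,197),.024),('loupe',(362,266),.05)):print(n,ray('top',uv,z))
# check in scene
P=np.c_[T(q,np.array([[0,-.04],[-.09,-.1],[.09,.1]])),[.112,.07,.07]];print(proj('scene',P))
E
```

```text
[[0.6162, 0.0816], [0.6334, -0.0973], [0.4357, -0.1157], [0.4181, 0.0633], [0.5168, 0.0265], [0.5249, -0.0613], [0.4818, 0.0231], [0.49, -0.0647], [0.5508, 0.0299], [0.5593, -0.0579]]
[ 0.5257075  -0.01697732  4.8070216 ] 275.42204979346803 [[0.5, 0.5], [0.3, 0.2], [-1.0, -0.3], [-0.5, -0.1], [-0.2, -0.2], [-0.0, 0.1], [-0.1, -0.0], [0.0, 0.2], [0.6, -0.3], [0.4, -0.1]]
handle [0.55236456 0.20334359] [-0.21681626  0.04735623]
handle [0.45882417 0.19495662] [-0.21730558 -0.04655813]
front [0.60137482 0.17024373] [-0.17923345  0.09301955]
front [0.41533971 0.15061702] [-0.17727328 -0.09403774]
tab [[ 0.48588647 -0.02075698]
 [ 0.52072987 -0.01744978]
 [ 0.51276217  0.1194097 ]]
flux [ 0.71082261 -0.01348082  0.085     ]
tape [ 0.611733   -0.20592397  0.024     ]
loupe [ 0.49841586 -0.20267589  0.05      ]
[[327.20223276 177.60896502]
 [379.99278702 197.36844287]
 [246.88353073 210.50832273]]
```

```bash
python3 -m crank '[[[0,0,0],[0.1244,0,0]],[[0,0,0],[0.1244,0,0]],[[0,0,0],[0.1244,0,0]],[[0,0,0],[0.1244,0,0]],[[0,0,0],[0.1244,0,0]],[[0,0,0],[0.1244,0,0]],[[0,0,0],[0.1244,0,0]],[[0,0,0],[0.1244,0,0]],[[0,0,0],[0.1244,0,0]],[[0,0,0],[0.1244,0,0]]]' 1 40
cat >> h.py <<'E'
Q=(0.5257,-0.0170,4.8070)
def box(p): c,s=np.cos(Q[2]),np.sin(Q[2]); d=np.array(p[:2])-Q[:2]; return np.r_[np.array([[c,s],[-s,c]])@d,p[2]]
def st():
    s=manip.observe(); c,a=np.cos(Q[2]),np.sin(Q[2]); R=np.array([[c,-a,0],[a,c,0],[0,0,1]])
    print('t',round(float(s['time']),2),'box mm',np.round(box(s['ee_pos'])*1e3,1),'F box',np.round(R.T@s['wrist_force'],1),'w',round(float(s['grip_width'])*1e3,1))
    print('R',np.round(R.T@s['eef_rot'],3).tolist(),'q',np.round(s['qpos'],2))
E
python3 -c "from h import *;st()"
```

```text
time: 0.93
ee_pos: [0.1262, 0.535, 0.2448]
eef_rot: [[-0.0, -0.089, 0.996], [-0.001, 0.996, 0.089], [-1.0, -0.001, -0.001]]
wrist_force: [-0.4, 0.8, 0.2]
grip_width: -0.0003
t 0.93 box mm [-587.3 -345.6  244.8] F box [-0.8 -0.3  0.2] w -0.3
R [[0.001, -1.0, 0.006], [-0.001, 0.006, 1.0], [-1.0, -0.001, -0.001]] q [ 1.14  0.26  1.54 -0.    1.35  1.05]
```

```bash
python3 -m crank '[[[0,-0.0268,0.0288],[0,0,0]],[[0,-0.0268,0.0288],[0,0,0]],[[0,-0.0268,0.0288],[0,0,0]],[[0,-0.0268,0.0288],[0,0,0]],[[0,-0.0268,0.0288],[0,0,0]],[[0,-0.0268,0.0288],[0,0,0]],[[0,-0.0268,0.0288],[0,0,0]],[[0,-0.0268,0.0288],[0,0,0]],[[0,-0.0268,0.0288],[0,0,0]],[[0,-0.0268,0.0288],[0,0,0]],[[0,-0.0268,0.0288],[0,0,0]],[[0,-0.0268,0.0288],[0,0,0]],[[0,0,0],[0,0,0]],[[0,0,0],[0,0,0]]]'
python3 -c "from h import *;st()"
```

```text
time: 2.1
ee_pos: [0.5021, 0.2462, 0.2444]
eef_rot: [[-0.001, -0.091, 0.996], [-0.0, 0.996, 0.091], [-1.0, -0.0, -0.002]]
wrist_force: [-0.2, 0.6, -0.8]
grip_width: -0.0001
t 2.1 box mm [-264.2    1.4  244.4] F box [-0.7 -0.2 -0.8] w -0.1
R [[0.0, -1.0, 0.004], [-0.002, 0.004, 1.0], [-1.0, -0.0, -0.002]] q [ 0.26  0.28  1.51 -0.    1.35  0.17]
```

```bash
python3 -m crank '[[[0.034,0,0],[0,0,0]],[[0.034,0,0],[0,0,0]],[[0.034,0,0],[0,0,0]],[[0.034,0,0],[0,0,0]],[[0.034,0,0],[0,0,0]],[[0.034,0,0],[0,0,0]],[[0,0,0],[0,0,0]],[[0,-0.012,0],[0,0,0]],[[0,-0.012,0],[0,0,0]],[[0,-0.01,0],[0,0,0]],[[0,-0.01,0],[0,0,0]],[[0,-0.01,0],[0,0,0]],[[0,0,0],[0,0,0]]]'
python3 -c "
from h import *;st()
cv2.imwrite('pics/t1.png',cv2.resize(vision.camera('top')[120:330,80:360,::-1],None,fx=2.5,fy=2.5))"
```

```text
time: 3.18
ee_pos: [0.5073, 0.192, 0.0428]
eef_rot: [[0.003, -0.093, 0.996], [-0.0, 0.996, 0.093], [-1.0, -0.001, 0.003]]
wrist_force: [-0.6, -0.5, 0.0]
grip_width: 0.0002
t 3.18 box mm [-209.8    1.4   42.8] F box [ 0.4 -0.7  0. ] w 0.2
R [[0.001, -1.0, 0.002], [0.003, 0.002, 1.0], [-1.0, -0.001, 0.003]] q [ 0.16  0.46  1.79 -0.    0.88  0.06]
```

View pics/t1.png

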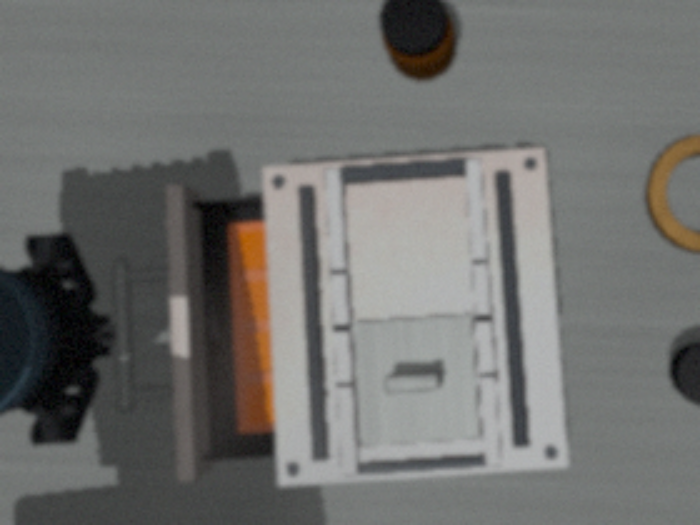

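The picture shows the fingers on the handle at about (115,330) and the drawer already moving in, with its front near column 180. The shutter hasn't moved. I'll keep pushing.

```bash
python3 -m crank '[[[0,-0.01,0],[0,0,0]],[[0,-0.01,0],[0,0,0]],[[0,-0.01,0],[0,0,0]],[[0,-0.01,0],[0,0,0]],[[0,-0.008,0],[0,0,0]],[[0,-0.004,0],[0,0,0]],[[0,0,0],[0,0,0]]]'
python3 -c "from h import *;st()"
python3 -m crank '[[[0,-0.003,0],[0,0,0]],[[0,0,0],[0,0,0]]]'
python3 -c "from h import *;st()"
```

```text
time: 3.82
ee_pos: [0.5109, 0.1411, 0.0411]
eef_rot: [[-0.001, -0.094, 0.996], [-0.001, 0.996, 0.094], [-1.0, -0.0, -0.001]]
wrist_force: [0.2, 0.5, 0.0]
grip_width: 0.0002
t 3.82 box mm [-158.8    0.2   41.1] F box [-0.5  0.3  0. ] w 0.2
R [[0.0, -1.0, 0.001], [-0.001, 0.001, 1.0], [-1.0, -0.0, -0.001]] q [ 0.06  0.45  1.82 -0.    0.87 -0.03]
time: 3.98
ee_pos: [0.5109, 0.139, 0.0411]
eef_rot: [[-0.001, -0.095, 0.995], [-0.0, 0.995, 0.095], [-1.0, -0.0, -0.001]]
wrist_force: [1.0, -0.5, 0.2]
grip_width: -0.0001
t 3.98 box mm [-156.7   -0.    41.1] F box [0.6 1.  0.2] w -0.1
R [[0.0, -1.0, -0.0], [-0.001, -0.0, 1.0], [-1.0, -0.0, -0.001]] q [ 0.06  0.45  1.82 -0.    0.87 -0.04]
```

```bash
python3 -m crank '[[[0,-0.002,0],[0,0,0]],[[0,-0.002,0],[0,0,0]],[[0,0,0],[0,0,0]]]' >/dev/null
python3 -c "from h import *;st()"
python3 -m crank '[[[0,-0.002,0],[0,0,0]],[[0,0,0],[0,0,0]]]' >/dev/null
python3 -c "from h import *;st()"
```

```text
t 4.23 box mm [-153.6    0.    41.1] F box [-3.  -0.5 -0.3] w -0.3
R [[-0.001, -1.0, -0.0], [-0.001, -0.0, 1.0], [-1.0, 0.001, -0.001]] q [ 0.05  0.45  1.83  0.    0.87 -0.05]
t 4.4 box mm [-153.3   -0.    41.1] F box [-12.4   0.4  -0.5] w -0.2
R [[-0.004, -1.0, 0.0], [-0.0, 0.0, 1.0], [-1.0, 0.004, -0.0]] q [ 0.05  0.45  1.83  0.    0.87 -0.05]
```

```bash
python3 -m crank '[[[0,0.015,0],[0,0,0]],[[0,0.015,0],[0,0,0]],[[0,0.01,0],[0,0,0]],[[-0.035,0,0],[0,0,0]],[[-0.035,0,0],[0,0,0]],[[-0.035,0,0],[0,0,0]],[[-0.035,0,0],[0,0,0]],[[-0.035,0,0],[0,0,0]],[[0,0,0],[0,0,0]]]' 0.3 >/dev/null
python3 -c "
from h import *;st()
for n in('top','scene'): cv2.imwrite(f'pics/{n}2.png',vision.camera(n)[:,:,::-1])
a=cv2.imread('pics/top2.png')[140:340,100:310];b=cv2.imread('pics/scene2.png')[140:300,200:460]
a=cv2.resize(a,(400,381));b=cv2.resize(b,(400,246));cv2.imwrite('pics/m2.png',np.hstack([a,np.vstack([b,np.zeros((135,400,3),np.uint8)])]))"
```

```text
t 5.15 box mm [-191.2    4.2  224. ] F box [0.3 0.8 0.6] w 59.6
R [[0.0, -1.0, -0.001], [0.013, -0.001, 1.0], [-1.0, -0.0, 0.013]] q [ 0.12  0.25  1.6  -0.    1.28  0.03]
```

View pics/m2.png

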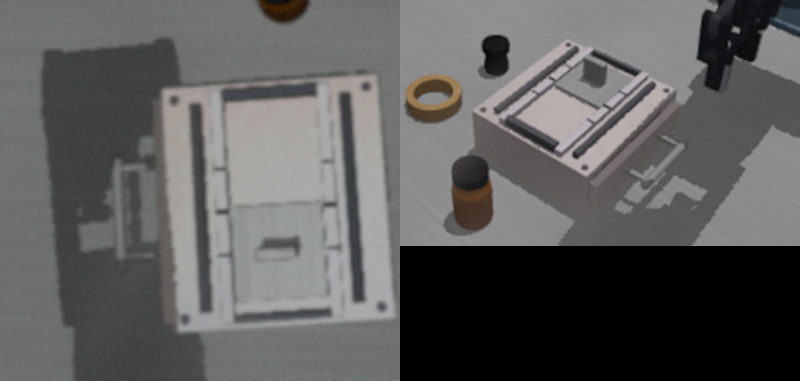

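The drawer front is now flush against the box, the shutter is closed, and the jar, tape and loupe haven't moved. Next I'll move over the tab.

```bash
python3 -m crank '[[[0,-0.0318,-0.0073],[0,0,0]],[[0,-0.0318,-0.0073],[0,0,0]],[[0,-0.0318,-0.0073],[0,0,0]],[[0,-0.0318,-0.0073],[0,0,0]],[[0,-0.0318,-0.0073],[0,0,0]],[[0,-0.0318,-0.0073],[0,0,0]],[[0,0,0],[0,0,0]],[[0,0,0],[0,0,0]],[[0,0,0],[0,0,0]]]' >/dev/null
python3 -c "from h import *;st()"
```

```text
t 6.0 box mm [ -0.7 -44.  215.1] F box [ 0.1 -0.  -1. ] w 60.0
R [[-0.001, -1.0, 0.001], [-0.002, 0.001, 1.0], [-1.0, 0.001, -0.002]] q [-0.27  0.16  1.74  0.    1.25 -0.37]
```

```bash
python3 -m crank '[[[0.03,0,0.004],[0,0,0]],[[0.03,0,0],[0,0,0]],[[0.03,0,0],[0,0,0]],[[0.029,0,0],[0,0,0]],[[0,0,0],[0,0,0]],[[0,0,0],[0,0,0]]]' >/dev/null
python3 -c "
from h import *;st()
cv2.imwrite('pics/s3.png',cv2.resize(vision.camera('scene')[100:260,200:440,::-1],None,fx=2.5,fy=2.5))"
```

```text
t 6.5 box mm [ -2.  -40.6  96.1] F box [0.1 1.  0.5] w 59.9
R [[-0.002, -1.0, -0.002], [-0.004, -0.002, 1.0], [-1.0, 0.002, -0.004]] q [-0.27  0.31  1.88  0.    0.96 -0.37]
```

View pics/s3.png

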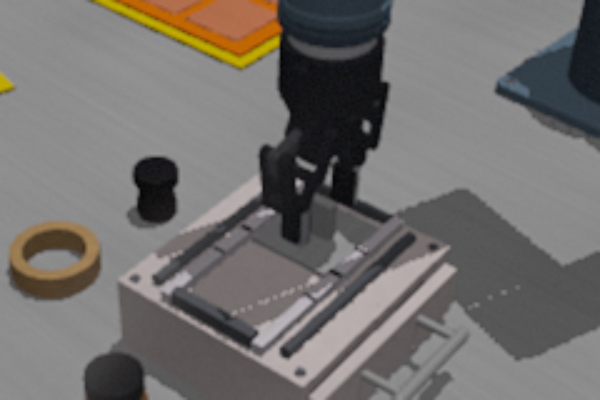

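The tab at about (318,215) stands between the two fingers, which clear the rails. I'll close on it.

```bash
python3 -m crank '[[[0,0,0],[0,0,0]],[[0,0,0],[0,0,0]],[[0,0,0],[0,0,0]],[[0,0,0],[0,0,0]],[[0,0,0],[0,0,0]],[[0,0,0],[0,0,0]],[[0,0,0],[0,0,0]],[[0,0,0],[0,0,0]]]' 1 80 >/dev/null
python3 -c "from h import *;st()"
```

```text
t 7.22 box mm [ -0.1 -38.8  98.6] F box [-1.  -0.7  5.8] w 8.4
R [[0.001, -1.0, -0.0], [0.002, -0.0, 1.0], [-1.0, -0.001, 0.002]] q [-0.27  0.3   1.88  0.    0.96 -0.37]
```

The upward force of about 6 N suggests the tips touched the plate as they swung forward. I'll reopen, lift 5 mm and grip again.

```bash
python3 -m crank '[[[0,0,0],[0,0,0]],[[0,0,0],[0,0,0]],[[0,0,0],[0,0,0]],[[-0.005,0,0],[0,0,0]],[[0,0,0],[0,0,0]],[[0,0,0],[0,0,0]]]' 0.6 >/dev/null
python3 -c "from h import *;st()"
python3 -m crank '[[[0,0,0],[0,0,0]],[[0,0,0],[0,0,0]],[[0,0,0],[0,0,0]],[[0,0,0],[0,0,0]],[[0,0,0],[0,0,0]],[[0,0,0],[0,0,0]]]' 1 80 >/dev/null
python3 -c "from h import *;st()"
```

```text
t 7.72 box mm [ -0.2 -39.1 102.7] F box [-0.5 -0.  -1. ] w 33.8
R [[0.0, -1.0, -0.0], [0.001, -0.0, 1.0], [-1.0, -0.0, 0.001]] q [-0.27  0.3   1.87 -0.    0.97 -0.37]
t 8.22 box mm [ -0.3 -38.9 102.5] F box [-1.5  3.3  1. ] w 8.7
R [[0.0, -1.0, -0.0], [0.001, -0.0, 1.0], [-1.0, -0.0, 0.001]] q [-0.27  0.3   1.87  0.    0.97 -0.37]
```

```bash
python3 -m crank '[[[0,0,0.003],[0,0,0]],[[0,0,0.004],[0,0,0]],[[0,0,0.004],[0,0,0]],[[0,0,0.004],[0,0,0]],[[0,0,0.004],[0,0,0]],[[0,0,0.004],[0,0,0]],[[0,0,0.004],[0,0,0]],[[0,0,0.003],[0,0,0]],[[0,0,0.003],[0,0,0]],[[0,0,0],[0,0,0]],[[0,0,0],[0,0,0]],[[0,0,0],[0,0,0]]]' >/dev/null
python3 -c "
from h import *;st()
for n in('top','scene'): cv2.imwrite(f'pics/{n}4.png',vision.camera(n)[:,:,::-1])
a=cv2.imread('pics/top4.png')[165:325,170:320];b=cv2.imread('pics/scene4.png')[160:260,230:400]
a=cv2.resize(a,(394,420),interpolation=cv2.INTER_CUBIC);b=cv2.resize(b,(400,235),interpolation=cv2.INTER_CUBIC);cv2.imwrite('pics/m4.png',np.hstack([a,np.vstack([b,np.zeros((185,400,3),np.uint8)])]))"
```

```text
t 9.22 box mm [ -0.3  -8.6 102.5] F box [ 0.4 -7.7  9.7] w 8.6
R [[-0.0, -1.0, -0.001], [-0.005, -0.001, 1.0], [-1.0, 0.0, -0.005]] q [-0.25  0.35  1.8  -0.    1.   -0.34]
```

View pics/m4.png

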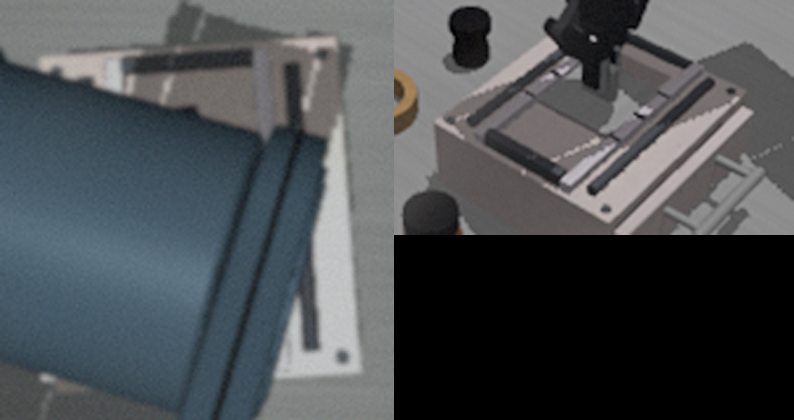

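The shutter is about 30 mm open by force and by TCP travel. The arm hides it from the top camera, so I'll check the plate's leading edge in the scene view.

```bash
python3 - <<'E'
from h import *
c,s=np.cos(Q[2]),np.sin(Q[2])
def W(x,y,z): return [Q[0]+c*x-s*y,Q[1]+s*x+c*y,z]
out=[]
for f,e in(('scene0',[0]),('scene4',[.025,.030,.035])):
    im=cv2.imread(f'pics/{f}.png')[150:250,240:390]; im=cv2.resize(im,None,fx=5.3,fy=5.3,interpolation=cv2.INTER_CUBIC)[:290 if f=='scene0' else 400] 
    for t in e:
        p=(proj('scene',[W(-.036,-.04+.038+t,.077),W(-.016,-.04+.038+t,.077),W(.016,-.04+.038+t,.077),W(.036,-.04+.038+t,.077)])-[240,150]+.5)*5.3-.5
        for a in p: cv2.circle(im,tuple(int(v) for v in np.round(a)),2,(0,0,255),-1)
    out.append(im)
cv2.imwrite('pics/m5.png',np.vstack(out)[:600]); print(out[0].shape)
cv2.imwrite('pics/m5.png',np.vstack([out[0][60:290],out[1][40:400]]))
E
```

```text
(290, 795, 3)
```

View pics/m5.png

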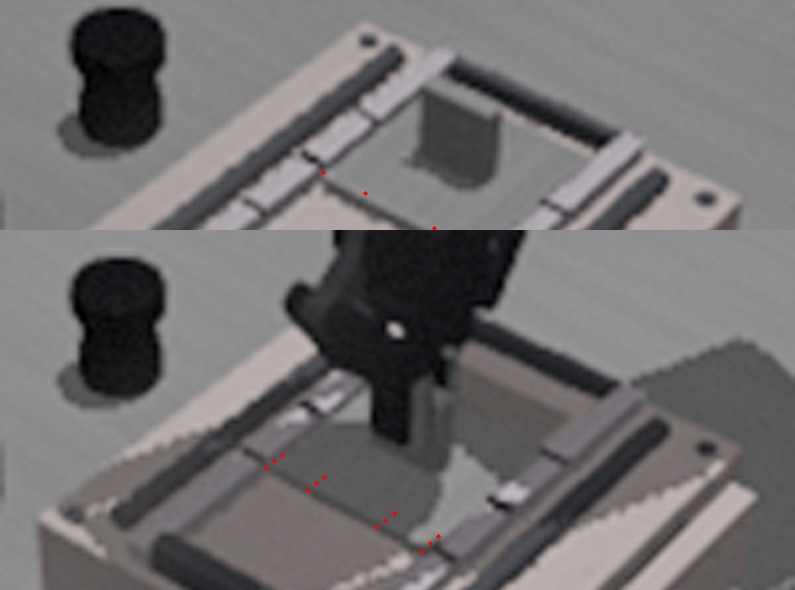

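```bash
python3 - <<'E'
from h import *
c,s=np.cos(Q[2]),np.sin(Q[2])
ys=np.arange(-.012,.05,.001)
for f in('scene0','scene4'):
    g=cv2.cvtColor(cv2.imread(f'pics/{f}.png'),cv2.COLOR_BGR2GRAY).astype(np.float32)
    acc=[]
    for x in np.arange(-.030,.0301,.002):
        P=[[Q[0]+c*x-s*y,Q[1]+s*x+c*y,.0745] for y in ys]
        p=proj('scene',P).astype(np.float32); acc.append(cv2.remap(g,p[:,0:1],p[:,1:2],cv2.INTER_LINEAR)[:,0])
    for k,sl in(('neg',slice(0,10)),('mid',slice(10,20)),('pos',slice(20,31))):
        m=np.mean(acc[sl],0); d=np.median(acc[sl],0)
        print(f,k,[f'{int(round(y*1e3))}:{int(v)}' for y,v in zip(ys,m) if (f=='scene0' and y<.012) or (f=='scene4' and y>.018)])
E
```

```text
scene0 neg ['-12:134', '-11:134', '-10:134', '-9:134', '-8:134', '-7:135', '-6:136', '-5:136', '-4:134', '-3:126', '-2:113', '-1:98', '0:83', '1:77', '2:80', '3:93', '4:110', '5:129', '6:144', '7:155', '8:162', '9:166', '10:168', '11:168']
scene0 mid ['-12:135', '-11:135', '-10:135', '-9:135', '-8:135', '-7:136', '-6:136', '-5:137', '-4:134', '-3:127', '-2:115', '-1:100', '0:87', '1:80', '2:82', '3:93', '4:109', '5:126', '6:141', '7:154', '8:162', '9:167', '10:169', '11:169']
scene0 pos ['-12:135', '-11:135', '-10:135', '-9:135', '-8:135', '-7:136', '-6:137', '-5:137', '-4:134', '-3:126', '-2:115', '-1:100', '0:86', '1:79', '2:80', '3:90', '4:105', '5:125', '6:142', '7:154', '8:163', '9:167', '10:169', '11:169']
scene4 neg ['18:99', '19:101', '20:101', '21:102', '22:102', '23:103', '24:103', '25:104', '26:102', '27:98', '28:91', '29:84', '30:79', '31:79', '32:85', '33:96', '34:106', '35:114', '36:118', '37:119', '38:119', '39:120', '40:121', '41:122', '42:121', '43:120', '44:118', '45:117', '46:119', '47:121', '48:123', '49:123']
scene4 mid ['18:88', '19:88', '20:88', '21:88', '22:88', '23:88', '24:89', '25:89', '26:89', '27:86', '28:82', '29:78', '30:76', '31:79', '32:86', '33:95', '34:104', '35:110', '36:113', '37:114', '38:114', '39:114', '40:114', '41:114', '42:113', '43:113', '44:113', '45:113', '46:113', '47:113', '48:113', '49:113']
scene4 pos ['18:89', '19:89', '20:89', '21:89', '22:89', '23:89', '24:89', '25:89', '26:89', '27:87', '28:84', '29:80', '30:77', '31:79', '32:86', '33:95', '34:104', '35:110', '36:114', '37:114', '38:114', '39:113', '40:113', '41:113', '42:113', '43:113', '44:113', '45:113', '46:113', '47:113', '48:113', '49:113']
```

The plate edge has moved about 29.5 mm by image and 30.3 mm by TCP, so about 5.5 mm remain.

```bash
python3 -m crank '[[[-0.001,0,0.002],[0,0,0]],[[0,0,0.002],[0,0,0]],[[0,0,0.0015],[0,0,0]],[[0,0,0],[0,0,0]],[[0,0,0],[0,0,0]],[[0,0,0],[0,0,0]],[[0,0,0],[0,0,0]]]' >/dev/null
python3 - <<'E'
from h import *
st(); im=vision.camera('scene')[:,:,::-1]; cv2.imwrite('pics/scene6.png',im)
c,s=np.cos(Q[2]),np.sin(Q[2]); ys=np.arange(-.012,.06,.00025)
for f in('scene0','scene4','scene6'):
    g=cv2.cvtColor(cv2.imread(f'pics/{f}.png'),cv2.COLOR_BGR2GRAY).astype(np.float32); r=[]
    for x in np.arange(-.03,.0301,.002):
        p=proj('scene',[[Q[0]+c*x-s*y,Q[1]+s*x+c*y,.0745] for y in ys]).astype(np.float32)
        r.append(cv2.remap(g,p[:,0:1],p[:,1:2],cv2.INTER_LINEAR)[:,0])
    m=np.mean(r,0); w=(ys<.012) if f=='scene0' else (ys>.022)&(ys<.045)
    print(f,'min',ys[w][m[w].argmin()]*1e3,'grad',ys[w][np.gradient(m[w]).argmax()]*1e3)
E
```

```text
t 9.9 box mm [ -0.4  -4.1 102.5] F box [ 1.7 -8.1  4.8] w 8.4
R [[-0.0, -1.0, -0.001], [-0.007, -0.001, 1.0], [-1.0, 0.0, -0.007]] q [-0.25  0.36  1.78 -0.    1.01 -0.34]
scene0 min 1.2500000000000115 grad 4.500000000000014
scene4 min 30.250000000000036 grad 32.50000000000004
scene6 min 34.75000000000004 grad 36.75000000000005
```

```bash
python3 -m crank '[[[0,0,0.001],[0,0,0]],[[0,0,0],[0,0,0]],[[0,0,0],[0,0,0]],[[0,0,0],[0,0,0]],[[0,0,0],[0,0,0]],[[0,0,0],[0,0,0]],[[0,0,0],[0,0,0]]]' >/dev/null
python3 - <<'E'
from h import *
st(); im=vision.camera('scene')[:,:,::-1]
cv2.imwrite('pics/m7.png',cv2.resize(im[150:260,190:400],None,fx=3.75,fy=3.75,interpolation=cv2.INTER_CUBIC))
c,s=np.cos(Q[2]),np.sin(Q[2]); ys=np.arange(.02,.06,.00025)
g=cv2.cvtColor(im.copy(),cv2.COLOR_BGR2GRAY).astype(np.float32); r=[]
for x in np.arange(-.03,.0301,.002):
    p=proj('scene',[[Q[0]+c*x-s*y,Q[1]+s*x+c*y,.0745] for y in ys]).astype(np.float32)
    r.append(cv2.remap(g,p[:,0:1],p[:,1:2],cv2.INTER_LINEAR)[:,0])
m=np.mean(r,0); print(ys[m.argmin()],ys[np.gradient(m).argmax()])
E
```

```text
t 10.53 box mm [ -0.4  -3.2 102.5] F box [ 1. -8.  4.] w 8.4
R [[-0.0, -1.0, -0.001], [-0.007, -0.001, 1.0], [-1.0, 0.0, -0.007]] q [-0.24  0.36  1.78 -0.    1.01 -0.34]
0.03575000000000002 0.03825000000000002
```

View pics/m7.png

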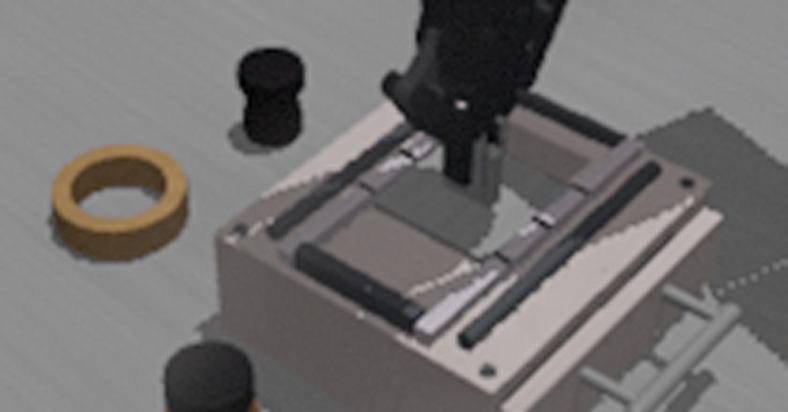

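The shutter is held at about half travel, the drawer front is still against the box, and the jar, tape and loupe are where they were. I'll hand it in.

```bash
python3 -c "
from h import *
manip.job_done(); st()"
```

```text
the job is handed in; nothing more can be done
the job is handed in; nothing more can be done
```

I pushed the drawer home, then slid the shutter open to about half its travel. I handed the job in at about 10.6 s with the fingers still gripping the tab.

- **Drawer:** the handle stopped within about 0.5 mm of its computed shut position, with about 12 N on it. The pictures afterwards show the front against the box.
- **Shutter:** the estimates disagree by about 2 mm. TCP travel gives 35.7 mm, the plate edge in the scene camera gives 33.8–34.5 mm, and the 8.0 N spring force gives about 33–34 mm. The target was 35 mm, and no estimate at any point came near wide open (70 mm).
- **Grip:** the grip is set to 80 N and held steady at about 8.4 mm on the 10 mm tab. On the first grip the fingertips pressed on the plate with about 6 N, so I reopened, lifted 5 mm and gripped again. About 4 N of upward force on the tool remained at the end, and 9.7 N was the most I saw during the slide.
- **Bystanders:** the jar, tape roll and loupe looked unmoved in the last picture. I judged that by eye and did not measure it.
- **Not checked:** the arm hid the shutter from the top camera, so the final position was not confirmed from above. The state reading I asked for after handing in returned nothing.

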